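# Set a plank out over the saw stand and hold it for the cut

### The arm

A 6-joint arm with a two-finger parallel gripper is mounted at the origin on the work surface. World frame = base frame: x ahead of the robot, y to its left, z up, the work surface at z = 0. Lengths are in m, angles in degrees, forces in N, time in s.
With the tool pointing down it reaches from about 0.3 to 0.75 m from the base axis. Payload 8.5 kg.
Tool frame: the origin (TCP) lies on the centre line of the jaws, within the pads' length; the fingertips stand 22 mm ahead of it and the grasp point (between the pads) lies 3 mm ahead of it (env.tip_reach is the distance from the TCP to the fingertips, in m); y points along the fingers, z is the direction in which the jaws open and shut, and the axes are right-handed (so a half turn about y gives the same grasp; the last joint's range is limited). The gripper opens to 85 mm and grips with 20 to 120 N. Pads are 22 mm wide; open, the fingers measure 114 mm over their backs; the gripper's body (76 mm by 85 mm) begins 54 mm behind the grasp point. The pads swing forward as they close: fully open they stand 13 mm farther back than shut.
Start: joints at [-83.612, 21.807, 74.336, -0, 83.858, -12.336], TCP at [0.177, -0.521, 0.253] pointing down, gripper open.
Joint ranges: [-178.18, 178.18], [-50.72, 133.34], [12.68, 142.11], [-81.47, 261.47], [9.98, 163.14], [-165.26, 165.26]. Speed limits (degrees/s): [136.94, 136.94, 180, 180, 180, 180].

### API

Orientations are given as a 3x3 rotation matrix whose columns are the frame's x, y, z axes.
In Python, from rig import env, get_image gives the robot as it stands. The module is installed in compiled form; this text tells all that it offers.
- The arm moves only by the tool carry_out, never from a script. Its argument "targets" is a list that holds one entry, the list of rows, each a list of 7 numbers: the closure, from 0 (fully open) to 1 (shut), then the shift along the world's x, y, z in mm, then the turn, a rotation vector about the world's x, y, z in degrees. In form: [[[claw, dx, dy, dz, ax, ay, az], ...]]. A call has 1 to 20 rows; each row is the pose to reach, as a shift and turn from the pose commanded when the call began; what a row does not reach only later rows make up. A row lasts 1/12 s, in which the tool goes at most 41.7 mm and 7.16 degrees, less where a joint would pass 70% of its speed; a pose out of reach is approached as far as the arm can. A call with a gripper value outside its range is refused whole. The fingers move at their own pace and stop on an object; "squeeze" is the grip in N (left out, the last holds). Time passes only in rows, so rows that repeat a pose let the fingers close. It gives the time, the measured TCP pose, the force and the opening at its end, in the units of the state.
- env.observe(): the state, without advancing time (a new reading comes with each control period).
- get_image(name): name is "side" or "top"; returns a dict with "img" (400x640x3 uint8, red, green, blue), "fx", "fy", "cx", "cy" (pixels), "rvec" (rotation vector, rad) and "tvec" (3), from world to camera coordinates, as OpenCV has them. Camera axes: x right, y down, z forward; pixel columns grow to the right and rows downward; lengths in m; the calibration is good to about 2 mm. A picture is of the moment at which its call begins. There is no depth.
- env.close_job(): hands the job in, once; it reports no verdict.
The state is a dict: "time_s": time; "q": joint angles; "qvel": joint speeds; "joint_efforts": joint torques, N m; "position": TCP position; "tool_rot": TCP orientation; "ft_force": force on the tool from outside, world axes, zero at the start; "wrist_torque": the same for the moment, N m; "grip_width": finger opening in m.
Only numpy, scipy, OpenCV 4.12 (cv2) and the standard library are available. Lean on these libraries where they do the work, as an engineer would, in place of code of your own. Each camera call takes 0.05 s, during which the arm holds its last target.

### The job

Get the plank ready for sawing: first push the green catch tray along the bench, without lifting it, until it stands inside the yellow square. Then slide the plank outward on the saw stand, square to the stand's edge and lying flat on the top, until its red saw line is right at the stand's outer edge, and finish still holding the plank there so that it cannot tip: do not let go of it. Leave the other things on the bench alone.

Things in the scene. Friction and masses are not known exactly. Their poses are not given: they have to be found in the camera images.
- plank_mid (a point): centre of the loose pale wooden plank, 340 mm long, 50 mm wide, 22 mm thick, about 0.3 kg (0.24 to 0.39), lying flat on the saw stand. Its y axis runs along the plank towards its outer end (the end over the stand's outer edge, near the yellow square), x across it, z up. The plank's ends are at y = +170 (outer) and -170 mm (tail) from here, its underside 11 mm below
- saw_line (a point): the red saw line that runs straight across the plank, 4 mm wide, 210 mm from the outer end and 130 mm from the tail end; this point is the line's middle at the plank's UNDERSIDE (on the stand's top). So the plank balances at 40 mm outward of the line: with the line at the stand's edge it tips over unless its tail is held. Axes as plank_mid
- edge (a point): middle of the outer top edge (aluminium strip) of the fixed saw stand. y points outward, square to the edge, x along the edge, z up. The stand's flat blue-painted top is 100 mm above the bench, 140 mm wide (x from -70 to +70) and reaches from this edge 300 mm back (y from -300 to 0)
- square_mid (a point): centre of the yellow square outline painted flat on the bench just beyond the stand's outer edge, 180 mm outside, 164 mm inside; about 115 mm outward of the edge
- tray_mid (a point): centre (half-way up, 30 mm above the bench) of the loose green open catch tray, 120 x 120 mm, 60 mm high, walls 5 mm, about 0.25 kg (0.2 to 0.35), standing on the bench; x and y axes are square to its walls, z up
- plank: the same plank; origin at the centre of its underside
- twine: bystander, to be left alone: twine spool, brown, 84 mm across, 90 mm high, upright; origin at the centre of its underside
- tube: bystander, to be left alone: cardboard tube, 60 mm across, 80 mm high, upright; origin at the centre of its underside
- pot_a: bystander, to be left alone: white plastic pot, 64 mm across, 65 mm high; origin at the centre of its underside
- pot_b: bystander, to be left alone: second white plastic pot, the same; origin at the centre of its underside
- hammer: bystander, to be left alone: hammer lying flat, about 260 mm long; origin on the bench under it
- tape: bystander, to be left alone: roll of amber tape lying flat, 70 mm across, 25 mm high; origin at the centre of its underside
- offcut: bystander, to be left alone: short wood offcut, 50 x 90 x 22 mm, lying flat; origin at the centre of its underside
Mind the look-alikes: they are no part of the job. Of the things that look like the part that bears tray_mid, take the one that is farthest to the robot's right at the start.

How it is judged (in metres and radians):
On the way, in this order (a step that is already met when the one before it is completed fails the run):
1. the tray stands inside the yellow square (horizontal distance between tray_mid and square_mid below 0.032 m and angle between tray_mid's own z axis and vertical below 0.1 rad and not (y of saw_line in the frame of edge between -0.007 and 0.007 m)), for 0.2 s.
2. the plank's saw line is at the stand's edge, the plank flat, square and held (y of saw_line in the frame of edge between -0.007 and 0.007 m and z of saw_line in the frame of edge between -0.004 and 0.004 m and x of saw_line in the frame of edge between -0.045 and 0.045 m and angle between plank_mid's own z axis and vertical below 0.05 rad and angle between the y axis of plank_mid and the y axis of edge, either way round below 0.09 rad and contact force between the fingers and plank above 1 N), for 0.2 s.
At the end, for the whole second after the job is handed in: Tray upright, centre within 32 mm of the square's centre. Saw line within 7 mm of the stand's edge (sideways 45), plank's underside within 4 mm of the stand's top, level within 0.05 rad, square to the edge within 0.09 rad, still, and the fingers hold or press it with over 1 N (all of step 2 and horizontal distance between tray_mid and square_mid below 0.032 m and angle between tray_mid's own z axis and vertical below 0.1 rad and linear speed of plank below 0.02 m/s); the arm keeps its last pose, push and grip.
It fails at once if the plank tips (more than 0.2 rad from level) (angle between plank_mid's own z axis and vertical above 0.2 rad).
It fails at once if the plank is lifted off the stand by more than 20 mm (z of saw_line in the frame of edge above 0.02 m).
It fails at once if the tray is lifted by more than 20 mm or tipped over (height (world z) of tray_mid above 0.05 m or angle between tray_mid's own z axis and vertical above 0.5 rad).
It fails at once if a bystander is moved by more than 30 mm (distance of any of twine, tube, pot_a, pot_b, hammer, tape, offcut from where it was at the start of the episode above 0.03 m).
It also fails if it takes over 48 s, if anything falls off the work surface, if the arm or the gripper's body presses on something with over 40 N, if the wrist force passes 120 N, or if a joint passes its speed limit or range.

## Working session

There is one attempt and no reset: what is moved stays moved. The work goes in short steps, Python scripts to look and compute and a tool call to move; the robot and the scene stay as the last step left them, time stands still between calls to the robot, and variables do not carry over. Pictures are saved under pics/ and viewed, and the job is handed in when it is done.

Besides the shell and the picture viewer there is one more tool, called after ">>>" as name(argument=value, ...) on one line, values as JSON. carry_out: Moves the arm, as the interface text tells. Its arguments: {"type":"object","properties":{"targets":{"type":"array"},"squeeze":{"type":"number"}},"required":["targets"]}

```bash
mkdir -p pics; cat > h.py <<'E'
import numpy as np,cv2
from rig import env,get_image
def cam(d):
    R,_=cv2.Rodrigues(np.array(d["rvec"],float)); t=np.array(d["tvec"],float).ravel()
    return R,t
def ray(d,u,v,z):
    R,t=cam(d); c=-R.T@t
    r=R.T@np.array([(u-d["cx"])/d["fx"],(v-d["cy"])/d["fy"],1.])
    return c+r*(z-c[2])/r[2]
def proj(d,p):
    R,t=cam(d); q=R@np.array(p,float)+t
    return d["fx"]*q[0]/q[2]+d["cx"],d["fy"]*q[1]/q[2]+d["cy"]
def save(d,n,crop=None,s=1):
    im=cv2.cvtColor(d["img"],cv2.COLOR_RGB2BGR)
    if crop: u0,v0,u1,v1=crop; im=im[v0:v1,u0:u1]
    cv2.imwrite("pics/"+n+".png",cv2.resize(im,None,fx=s,fy=s,interpolation=cv2.INTER_CUBIC))
E
python3 - <<'E'
from h import *
for n in("top","side"):
    d=get_image(n); save(d,n+"0"); R,t=cam(d); print(n,-R.T@t,d["fx"],R[2])
print(env.observe()); print(env.tip_reach)
E
```

```text
top [ 0.42110868 -0.00243575  1.31016806] 395.87956086560956 [ 0.12102101  0.00176851 -0.99264837]
side [-0.58969231  0.49963505  1.10951449] 488.90809482397714 [ 0.72557063 -0.30109719 -0.61877923]
{'time_s': 0.1, 'q': array([-8.36133061e+01,  2.18376694e+01,  7.43797332e+01,  1.12494310e-03,
        8.38580641e+01, -1.23338269e+01]), 'qvel': array([-0.07354358, -0.12502853, -0.09243643, -0.03722067,  0.06711528,
        0.00365959]), 'joint_efforts': array([ 3.24430883e-03, -4.49225843e+01, -2.31655043e+01, -1.74005527e-04,
        3.68612047e-03, -1.73548710e-05]), 'position': array([ 0.17651699, -0.52065679,  0.25277243]), 'tool_rot': array([[-9.47096085e-01, -1.27116394e-04,  3.20950136e-01],
       [-3.20950021e-01,  1.31113968e-03, -9.47095225e-01],
       [-3.00419128e-04, -9.99999132e-01, -1.28257326e-03]]), 'ft_force': array([-0.14850717,  0.25383803, -0.24060334]), 'wrist_torque': array([ 0.00419532,  0.03715932, -0.02160757]), 'grip_width': 0.08509927288013906}
0.022
```

View pics/top0.png

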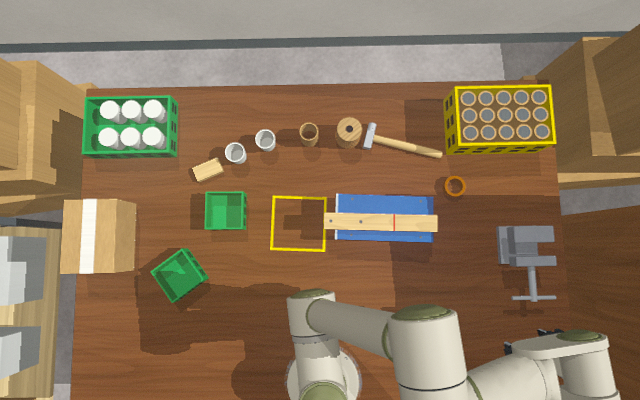

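View pics/side0.png

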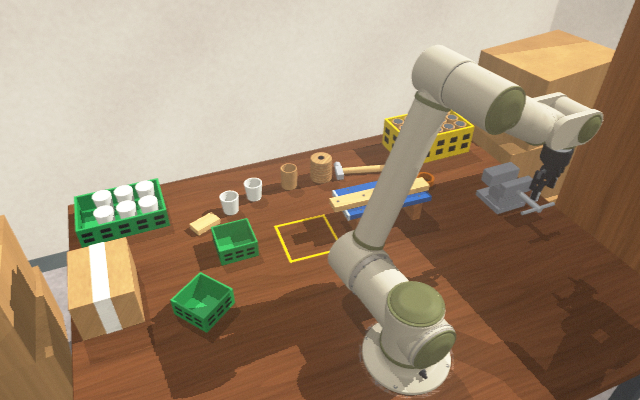

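The top view shows two green trays, at (225,211) and (180,275), plus a green crate of cups at (130,127). Image-right is the robot's right (−y), so (225,211) is the rightmost tray. I'll confirm it in an enlarged crop and measure.

```bash
python3 - <<'E'
from h import *
d=get_image("top"); save(d,"crop1",(140,110,460,310),2.5)
im=d["img"]; hsv=cv2.cvtColor(im,cv2.COLOR_RGB2HSV)
def comps(m,mn):
    cs,_=cv2.findContours(m,cv2.RETR_EXTERNAL,cv2.CHAIN_APPROX_NONE)
    return [c for c in cs if cv2.contourArea(c)>mn]
def rep(name,m,z,mn=60):
    for c in comps(m,mn):
        P=np.array([ray(d,*p,z)[:2] for p in c[:,0,:].astype(float)],np.float32)*1000
        r=cv2.minAreaRect(P)
        print(name,c[:,0].min(0),c[:,0].max(0),np.round(r[0],1),np.round(r[1],1),round(r[2],1))
rep("green",cv2.inRange(hsv,(50,100,40),(75,255,255)),.06,300)
y=cv2.inRange(hsv,(24,150,120),(33,255,255)); rep("yellow",y,0.,100)
rep("blue",cv2.inRange(hsv,(100,110,80),(125,255,255)),.1,100)
pl=cv2.inRange(hsv,(10,40,150),(24,160,255)); pl[:190]=0;pl[:, :315]=0;pl[250:]=0; pl[:,445:]=0
rep("plank",pl,.122,50)
r=cv2.inRange(hsv,(0,150,120),(6,255,255))|cv2.inRange(hsv,(174,150,120),(180,255,255)); rep("red",r,.122,5)
E
```

```text
green [151 248] [208 302] [347.2 439.2] [126.3 135.8] 35.9
green [204 191] [246 229] [545.6 297.8] [131.2 121.1] 88.9
green [81 95] [177 156] [827.5 611.6] [308.6 205.6] 89.6
yellow [270 195] [326 251] [503.2  69.4] [182.4 181.7] 87.0
yellow [443  84] [556 154] [ 846.2 -620. ] [241.7 375.6] 0.0
blue [338 230] [432 241] [ 453.7 -199.5] [286.2  29.7] 87.2
blue [338 194] [432 213] [ 550.  -203.6] [288.4  55.2] 87.0
plank [395 214] [437 231] [ 489.6 -290.7] [126.1  49.4] 87.5
plank [324 212] [393 230] [ 498.  -118.1] [207.6  51.1] 87.5
```

View pics/crop1.png

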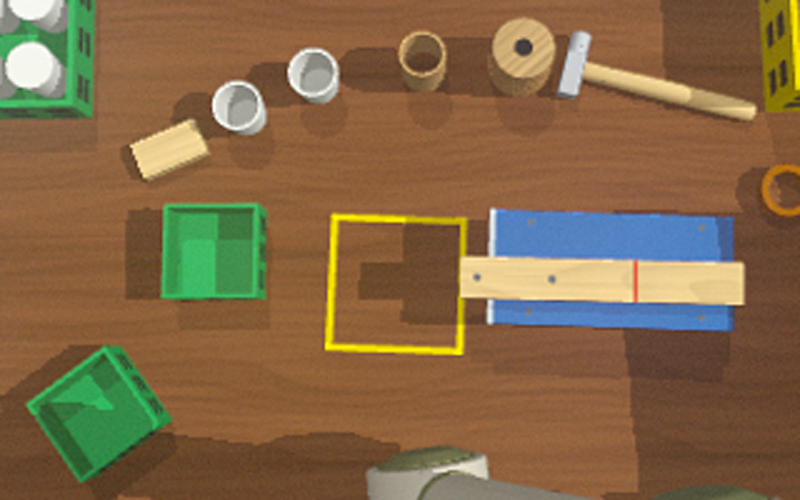

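Confirmed: the tray at (225,211) is the upright open one farthest right, and the tilted one at (180,275) is the decoy. Next I'll measure the edge strip and saw line more exactly, from both views.

```bash
cat >> h.py <<'E'
def lsfit(d,pts,z):
    return np.array([ray(d,u,v,z)[:2] for u,v in pts])*1000
def sub_top(d,rowsE=(197,198,199,200,202,204,206,208,234,236,237),verbose=True):
    im=d["img"].astype(float)
    out=[]
    # strip: brightness minus saturation, cols 331..342, low saturation & bright
    for v in rowsE:
        s=im[v,329:343]; w=np.clip(s.min(1)-90,0,None)
        out.append((v,np.round((w*np.arange(329,343)).sum()/max(w.sum(),1),2),int(w.sum())))
    return out
E
python3 - <<'E'
from h import *
d=get_image("top"); im=d["img"].astype(int)
for v in (200,206,234,237): print(v,[tuple(p) for p in im[v,331:343]])
red=[]
a=im.astype(float); w=np.clip(a[...,0]-a[...,1]-70,0,None)
for v in range(216,230):
    s=w[v,385:403]-np.median(w[v,385:403]); s=np.clip(s,0,None)
    red.append((v,round((s*np.arange(385,403)).sum()/s.sum(),2)))
print(red)
m=np.median([r[1] for r in red]); print("saw top",ray(d,m,222.5,.122)*1000)
for v in (200,237):
  print([np.round(ray(d,u,v,.1)*1000,1) for u in (334.5,336,338)])
s=get_image("side"); save(s,"side_crop",(310,150,450,240),5.7)
E
```

```text
200 [(np.int64(114), np.int64(78), np.int64(55)), (np.int64(112), np.int64(77), np.int64(52)), (np.int64(111), np.int64(77), np.int64(52)), (np.int64(107), np.int64(71), np.int64(46)), (np.int64(138), np.int64(119), np.int64(109)), (np.int64(218), np.int64(224), np.int64(224)), (np.int64(210), np.int64(223), np.int64(229)), (np.int64(132), np.int64(160), np.int64(200)), (np.int64(76), np.int64(126), np.int64(192)), (np.int64(81), np.int64(129), np.int64(193)), (np.int64(82), np.int64(129), np.int64(194)), (np.int64(81), np.int64(129), np.int64(194))]
206 [(np.int64(106), np.int64(69), np.int64(48)), (np.int64(108), np.int64(73), np.int64(48)), (np.int64(109), np.int64(76), np.int64(53)), (np.int64(106), np.int64(67), np.int64(39)), (np.int64(140), np.int64(126), np.int64(118)), (np.int64(221), np.int64(226), np.int64(225)), (np.int64(188), np.int64(204), np.int64(220)), (np.int64(105), np.int64(147), np.int64(197)), (np.int64(76), np.int64(128), np.int64(194)), (np.int64(83), np.int64(129), np.int64(193)), (np.int64(86), np.int64(131), np.int64(194)), (np.int64(81), np.int64(128), np
[... 1038 characters left out ...]
.int64(84), np.int64(137), np.int64(199)), (np.int64(83), np.int64(131), np.int64(195))]
[(216, np.float64(393.81)), (217, np.float64(393.82)), (218, np.float64(393.81)), (219, np.float64(393.79)), (220, np.float64(393.77)), (221, np.float64(393.81)), (222, np.float64(393.8)), (223, np.float64(393.78)), (224, np.float64(393.79)), (225, np.float64(393.81)), (226, np.float64(393.81)), (227, np.float64(393.88)), (228, np.float64(393.85)), (229, np.float64(393.86))]
saw top [ 491.49098171 -224.09154137  122.        ]
[array([565.6, -48.7, 100. ]), array([565.5, -53.3, 100. ]), array([565.4, -59.5, 100. ])]
[array([452.2, -46. , 100. ]), array([452.1, -50.5, 100. ]), array([452. , -56.6, 100. ])]
```

View pics/side_crop.png

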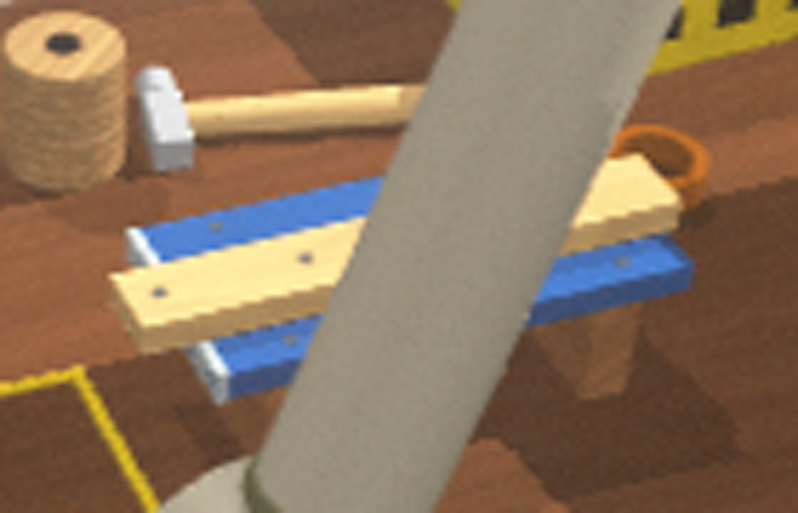

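Outward is about (0.05, 1.00, 0). The edge is at y ≈ −48 mm, the saw line is 176 mm behind it, the tray is at (546,303) and the square at (503,69). I'll go to the tray's far side with the fingers open along x and push on two points.

>>> carry_out(targets=[[[0,20,50,10,0,0,4],[0,375,921,10,0,0,70],[0,375,921,10,0,0,70],[0,375,921,10,0,0,70],[0,375,921,10,0,0,70],[0,375,921,10,0,0,70],[0,375,921,10,0,0,70],[0,375,921,10,0,0,70],[0,375,921,10,0,0,70],[0,375,921,10,0,0,70],[0,375,921,10,0,0,70],[0,375,921,10,0,0,70],[0,375,921,10,0,0,70],[0,375,921,10,0,0,70],[0,375,921,10,0,0,70],[0,375,921,10,0,0,70],[0,375,921,10,0,0,70],[0,375,921,10,0,0,70],[0,375,921,10,0,0,70],[0,375,921,10,0,0,70]]])

```text
time_s: 1.92
position: [0.4907, 0.2526, 0.2628]
tool_rot: [[-0.022, -0.0, 1.0], [-1.0, -0.0, -0.022], [0.0, -1.0, -0.0]]
ft_force: [1.0, 0.5, 0.6]
grip_width: 0.0854
```

>>> carry_out(targets=[[[0,50,120,0,0,0,0],[0,50,120,0,0,0,0],[0,50,120,0,0,0,0],[0,50,120,0,0,0,0],[0,50,120,0,0,0,0],[0,50,120,0,0,0,0]]])

```text
time_s: 2.42
position: [0.5403, 0.37, 0.2624]
tool_rot: [[-0.022, -0.001, 1.0], [-1.0, -0.001, -0.022], [0.001, -1.0, -0.001]]
ft_force: [-0.8, -0.1, -0.4]
grip_width: 0.0855
```

```bash
python3 - <<'E'
from h import *
d=get_image("top"); save(d,"t2",(140,130,440,330),2.6); print(env.observe()["position"],env.observe()["q"])
E
```

```text
[0.54027303 0.36939918 0.2629477 ] [ 2.40247270e+01  3.24702652e+01  5.45761622e+01 -1.55335407e-02
  9.29844356e+01  2.53310732e+01]
```

View pics/t2.png

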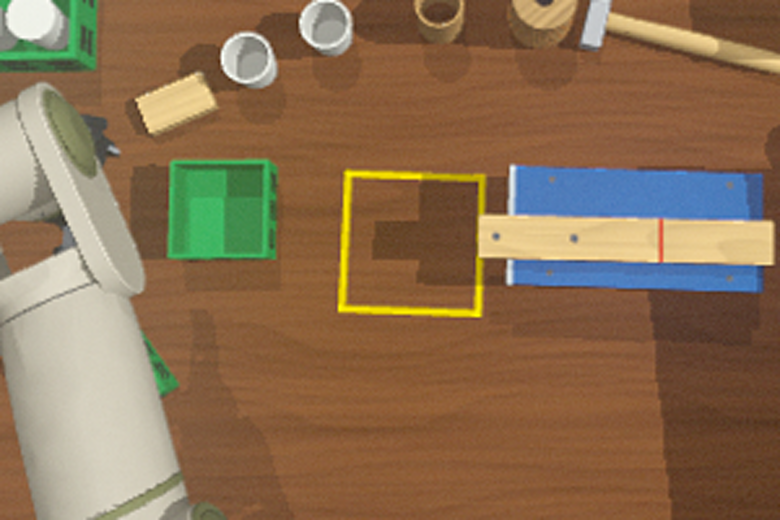

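The picture shows the arm just past the tray, which is still at crop (222,209), and the bystanders are untouched. Now I lower behind the far wall.

>>> carry_out(targets=[[[0,12,36,0,0,0,0],[0,12,36,-40,0,0,0],[0,12,36,-80,0,0,0],[0,12,36,-120,0,0,0],[0,12,36,-160,0,0,0],[0,12,36,-200,0,0,0],[0,12,36,-220,0,0,0],[0,12,36,-229,0,0,0],[0,12,36,-229,0,0,0],[0,12,36,-229,0,0,0]]])

```text
time_s: 3.3
position: [0.5533, 0.4059, 0.0357]
tool_rot: [[-0.023, 0.002, 1.0], [-1.0, 0.001, -0.023], [-0.001, -1.0, 0.002]]
ft_force: [1.2, 0.3, 0.5]
grip_width: 0.0852
```

```bash
python3 - <<'E'
from h import *
d=get_image("side"); save(d,"s3",(120,130,420,330),2.6); print(env.observe()["position"])
E
```

```text
[0.55357448 0.40627252 0.03644701]
```

View pics/s3.png

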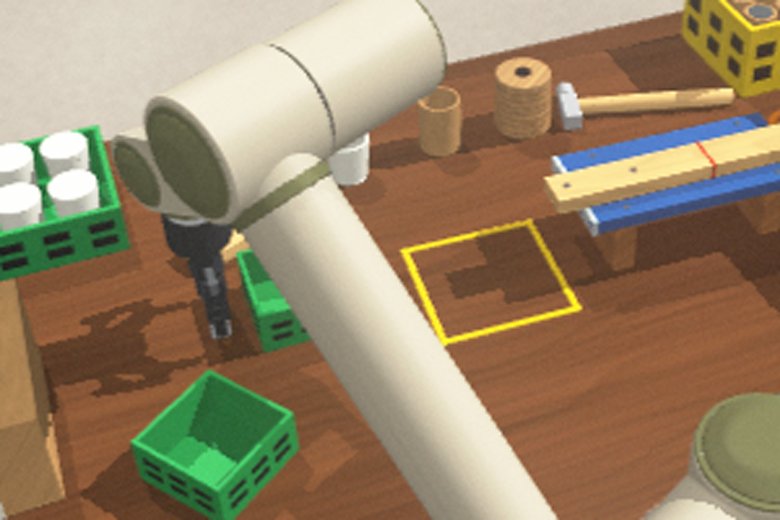

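The side view shows the fingers standing just outside the tray's far wall (crop 215,325). I start the push.

>>> carry_out(targets=[[[0,0,-15,0,0,0,0],[0,0,-26,0,0,0,0],[0,0,-33,0,0,0,0],[0,-1,-42,0,0,0,0],[0,-3,-54,0,0,0,0],[0,-6,-67,0,0,0,0],[0,-8,-80,0,0,0,0],[0,-11,-93,0,0,0,0],[0,-13,-106,0,0,0,0],[0,-16,-119,0,0,0,0],[0,-18,-132,0,0,0,0],[0,-21,-145,0,0,0,0],[0,-23,-157,0,0,0,0],[0,-25,-168,0,0,0,0],[0,-27,-178,0,0,0,0],[0,-29,-186,0,0,0,0],[0,-30,-193,0,0,0,0],[0,-31,-198,0,0,0,0],[0,-31,-200,0,0,0,0],[0,-31,-200,0,0,0,0]]])

```text
time_s: 5.02
position: [0.5214, 0.2059, 0.0338]
tool_rot: [[-0.023, -0.001, 1.0], [-1.0, -0.0, -0.023], [0.0, -1.0, -0.001]]
ft_force: [0.3, -0.1, 0.5]
grip_width: 0.0852
```

```bash
cat >> h.py <<'E'
def green(d):
    hsv=cv2.cvtColor(d["img"],cv2.COLOR_RGB2HSV); m=cv2.inRange(hsv,(50,100,40),(75,255,255))
    cs,_=cv2.findContours(m,cv2.RETR_EXTERNAL,cv2.CHAIN_APPROX_NONE)
    for c in cs:
        if cv2.contourArea(c)<200: continue
        P=np.array([ray(d,*p,.06)[:2] for p in c[:,0,:].astype(float)],np.float32)*1000
        r=cv2.minAreaRect(P); print("green",c[:,0].min(0),c[:,0].max(0),np.round(r[0],1),np.round(r[1],1),round(r[2],1),"xy range",P.min(0),P.max(0))
E
python3 - <<'E'
from h import *
d=get_image("top"); save(d,"t4",(140,130,440,330),2.6); print(env.observe()["position"]); green(d)
E
```

```text
[0.52140873 0.20610453 0.03376434]
green [150 249] [208 294] [346.9 439.2] [124.5 136.7] 35.2 xy range [287.3081  348.90485] [425.0319  530.19696]
green [267 200] [296 238] [513.5 119.1] [ 92.3 121. ] 89.3 xy range [452.42355   72.241806] [574.59235 164.71318]
green [82 95] [177 157] [827.2 611.7] [308.7 205.7] 89.7 xy range [723.57733 457.31845] [929.5194 766.1292]
```

View pics/t4.png

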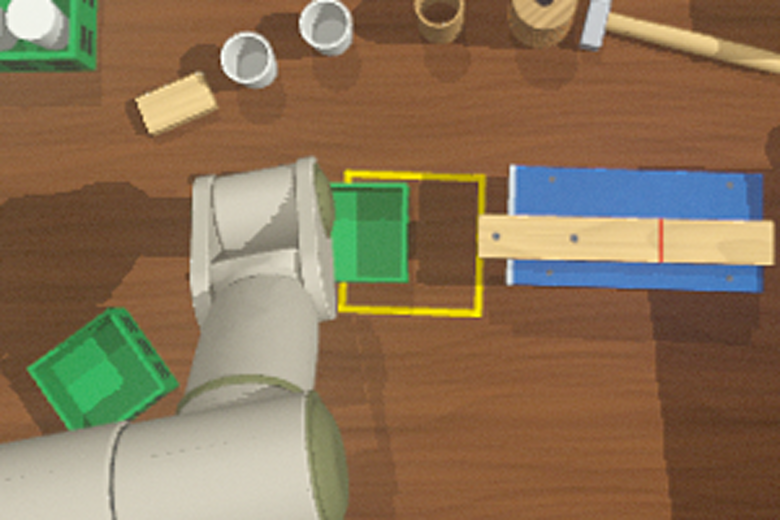

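The tray moved straight and is at about (513,135), with its leading wall at crop x≈407. It has 66 mm left in −y and 10 mm in −x.

>>> carry_out(targets=[[[0,-1,-6,0,0,0,0],[0,-3,-16,0,0,0,0],[0,-4,-26,0,0,0,0],[0,-6,-36,0,0,0,0],[0,-8,-46,0,0,0,0],[0,-9,-54,0,0,0,0],[0,-10,-60,0,0,0,0],[0,-11,-64,0,0,0,0],[0,-11,-66,0,0,0,0],[0,-11,-66,0,0,0,0],[0,-11,-66,0,0,0,0],[0,-11,-46,0,0,0,0],[0,-11,-30,10,0,0,0],[0,-11,-10,40,0,0,0],[0,-11,0,80,0,0,0],[0,-11,0,120,0,0,0],[0,-11,0,160,0,0,0],[0,-11,0,200,0,0,0],[0,-51,0,210,0,0,0],[0,-91,0,210,0,0,0]]])

```text
time_s: 6.73
position: [0.4316, 0.2067, 0.247]
tool_rot: [[-0.023, 0.008, 1.0], [-1.0, 0.001, -0.023], [-0.002, -1.0, 0.008]]
ft_force: [0.1, 0.5, -0.5]
grip_width: 0.0855
```

```bash
python3 - <<'E'
from h import *
d=get_image("top"); save(d,"t5",(140,130,440,330),2.6); print(env.observe()["position"]); green(d)
E
```

```text
[0.4219721  0.20658918 0.2442368 ]
green [151 248] [189 302] [343.8 444.2] [125.6 124. ] 36.0 xy range [262.9907  407.26254] [428.14825 527.07404]
green [279 203] [317 241] [503.   67.1] [120.8 120.2] 88.9 xy range [441.82925     5.6426606] [564.1706  127.19364]
green [81 95] [177 157] [826.5 611.7] [308.9 206. ] 90.0 xy range [723.4755  457.31845] [929.5194 766.181 ]
```

View pics/t5.png

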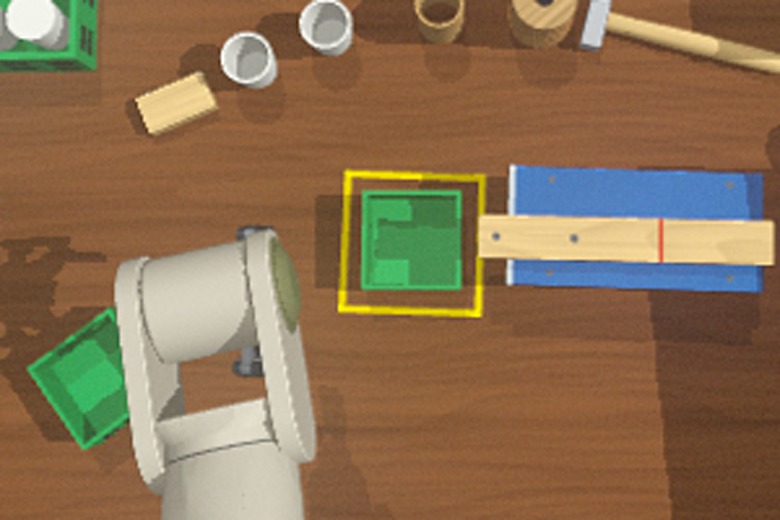

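The tray is at (503,67), about 2 mm from the square's centre and visibly inside the outline. Next I move above the plank's tail.

>>> carry_out(targets=[[[0,10,-20,0,0,0,-1.5],[0,68,-526,0,0,0,-1.5],[0,68,-526,0,0,0,-1.5],[0,68,-526,0,0,0,-1.5],[0,68,-526,0,0,0,-1.5],[0,68,-526,0,0,0,-1.5],[0,68,-526,0,0,0,-1.5],[0,68,-526,0,0,0,-1.5],[0,68,-526,0,0,0,-1.5],[0,68,-526,0,0,0,-1.5],[0,68,-526,0,0,0,-1.5],[0,68,-526,0,0,0,-1.5],[0,68,-526,0,0,0,-1.5],[0,68,-526,0,0,0,-1.5],[0,68,-526,0,0,0,-1.5],[0,68,-526,0,0,0,-1.5],[0,68,-526,0,0,0,-1.5],[0,68,-526,0,0,0,-1.5]]])

```text
time_s: 8.28
position: [0.4987, -0.3181, 0.2443]
tool_rot: [[-0.047, 0.0, 0.999], [-0.999, -0.0, -0.047], [0.0, -1.0, 0.0]]
ft_force: [-0.0, -0.7, -0.4]
grip_width: 0.0855
```

```bash
python3 - <<'E'
from h import *
o=env.observe();print(o["position"],o["tool_rot"][:,1:],o["ft_force"])
E
```

```text
[ 0.49867698 -0.31812781  0.24431444] [[ 1.57375257e-04  9.98911086e-01]
 [-1.46229204e-05 -4.66542409e-02]
 [-9.99999988e-01  1.57886112e-04]] [-0.00953427 -0.66431285 -0.3661596 ]
```

>>> carry_out(targets=[[[0,-12,0,-20,0,0,0],[0,-12,0,-55,0,0,0],[0,-12,0,-85,0,0,0],[0,-12,0,-105,0,0,0],[0,-12,0,-115,0,0,0],[0,-12,0,-118,0,0,0],[0,-12,0,-118,0,0,0],[0,-12,0,-118,0,0,0]]], squeeze=40)

```text
time_s: 8.95
position: [0.4871, -0.3198, 0.1274]
tool_rot: [[-0.048, 0.002, 0.999], [-0.999, -0.002, -0.048], [0.002, -1.0, 0.002]]
ft_force: [-0.6, -0.1, 0.8]
grip_width: 0.0851
```

```bash
python3 - <<'E'
from h import *
d=get_image("top"); save(d,"t6",(310,170,470,290),4.8);s=get_image("side"); save(s,"s6",(310,130,470,250),4.8); print(env.observe()["position"],env.observe()["ft_force"])
E
```

```text
[ 0.48700598 -0.31998987  0.12739013] [-0.24795518  0.87413213  0.02308133]
```

View pics/t6.png

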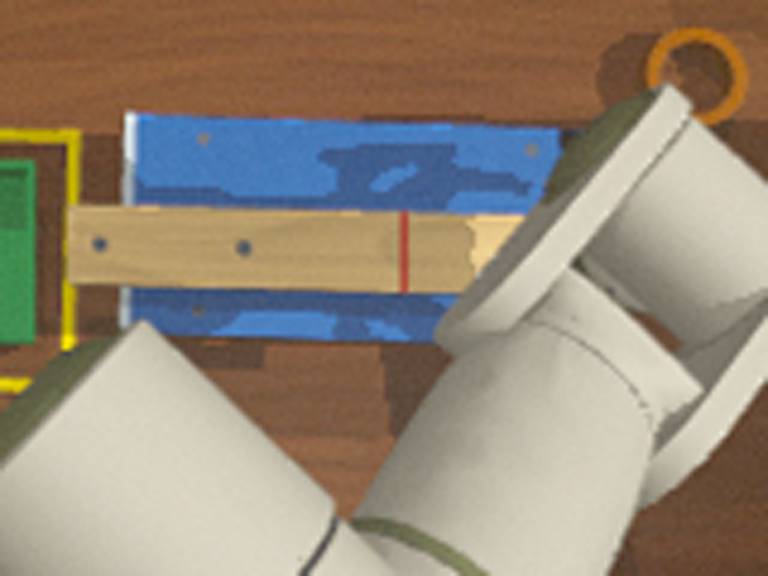

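View pics/s6.png

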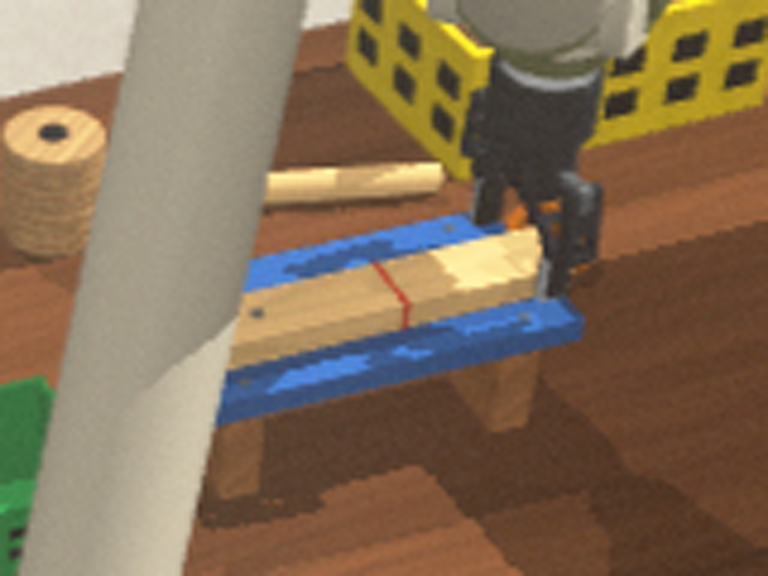

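The side view shows the jaws straddling the plank tail around crop (530,270). I close on it.

>>> carry_out(targets=[[[0.3,0,0,0,0,0,0],[1,0,0,0,0,0,0],[1,0,0,0,0,0,0],[1,0,0,0,0,0,0],[1,0,0,0,0,0,0],[1,0,0,0,0,0,0]]], squeeze=40)

```text
time_s: 9.55
position: [0.4867, -0.3199, 0.1265]
tool_rot: [[-0.049, 0.001, 0.999], [-0.999, -0.001, -0.049], [0.001, -1.0, 0.001]]
ft_force: [-0.3, 0.8, 5.2]
grip_width: 0.049
```

```bash
cat >> h.py <<'E'
def saw(d,lo=330,hi=410):
    a=d["img"].astype(float); w=a[...,0]-a[...,1]
    L=[]
    hsv=cv2.cvtColor(d["img"],cv2.COLOR_RGB2HSV)
    m=(cv2.inRange(hsv,(0,130,80),(6,255,255))|cv2.inRange(hsv,(172,130,80),(180,255,255)))
    m[:,:lo]=0;m[:,hi:]=0;m[:205]=0;m[235:]=0
    v,u=np.nonzero(m)
    if len(u)==0: print("no red");return
    uc=int(np.median(u))
    for r in sorted(set(v)):
        s=w[r,uc-6:uc+7]; s=np.clip(s-np.percentile(s,60)-8,0,None)
        if s.sum()>0: L.append((r,(s*np.arange(uc-6,uc+7)).sum()/s.sum()))
    L=np.array(L); P=np.array([ray(d,c,r,.122)[:2]*1000 for r,c in L])
    k=np.polyfit(P[:,0],P[:,1],1)
    mid=np.median(P,0); print("saw px",np.median(L[:,1]),L[:,0].min(),L[:,0].max(),"xy",mid,"slope",k[0])
E
python3 - <<'E'
from h import *
d=get_image("top"); saw(d);o=env.observe(); print(o["position"],o["ft_force"],o["wrist_torque"],o["grip_width"])
E
```

```text
saw px 393.6609848484849 215.0 230.0 xy [ 492.99989571 -223.67516881] slope -0.05207671120521587
[ 0.48671555 -0.31988691  0.12652868] [ 0.05142049 -0.4643623   5.90623354] [0.07044694 0.06852706 0.01544985] 0.04886035991247769
```

Gripped at 49 mm, with about 5 N pressing down and the saw line at −223.7. I slide out 160 mm first, then check.

>>> carry_out(targets=[[[1,0,4,0,0,0,0],[1,0.5,12,0,0,0,0],[1,1,22,0,0,0,0],[1,1.7,34,0,0,0,0],[1,2.3,46,0,0,0,0],[1,2.9,58,0,0,0,0],[1,3.5,70,0,0,0,0],[1,4.1,82,0,0,0,0],[1,4.7,94,0,0,0,0],[1,5.3,106,0,0,0,0],[1,5.9,118,0,0,0,0],[1,6.5,130,0,0,0,0],[1,7,140,0,0,0,0],[1,7.4,148,0,0,0,0],[1,7.8,155,0,0,0,0],[1,8,159,0,0,0,0],[1,8,160,0,0,0,0],[1,8,160,0,0,0,0],[1,8,160,0,0,0,0]]], squeeze=40)

```text
time_s: 11.18
position: [0.4948, -0.1595, 0.1265]
tool_rot: [[-0.048, 0.001, 0.999], [-0.999, -0.001, -0.048], [0.001, -1.0, 0.001]]
ft_force: [1.0, -0.7, 7.3]
grip_width: 0.049
```

```bash
python3 - <<'E'
from h import *
d=get_image("top"); saw(d);o=env.observe(); print(o["position"],o["ft_force"],o["wrist_torque"],o["grip_width"])
green(d)
save(d,"t7",(260,170,420,290),4.8);s=get_image("side"); save(s,"s7",(280,130,440,250),4.8)
E
```

```text
saw px 339.954128440367 217.0 229.0 xy [493.13524606 -62.57905078] slope -0.0644869380969168
[ 0.49479567 -0.15955194  0.12649232] [ 1.04794198 -0.24030058  7.13723261] [-0.02359093  0.00918604  0.14845961] 0.04892297258779858
green [151 248] [208 302] [347.2 439.3] [126.3 135.2] 35.9 xy range [262.9907  348.90485] [428.14825 527.07404]
green [279 228] [316 241] [463.3  68.9] [116.8  40.8] 88.9 xy range [442.07153   10.275458] [484.86523 127.19364]
green [279 203] [316 211] [550.3  67.8] [117.6  25.5] 88.9 xy range [536.40424    8.760261] [564.1706   126.502525]
green [82 95] [177 157] [827.2 611.5] [308.3 205.7] 89.7 xy range [723.57733 457.31845] [929.5194 765.7727]
```

View pics/t7.png

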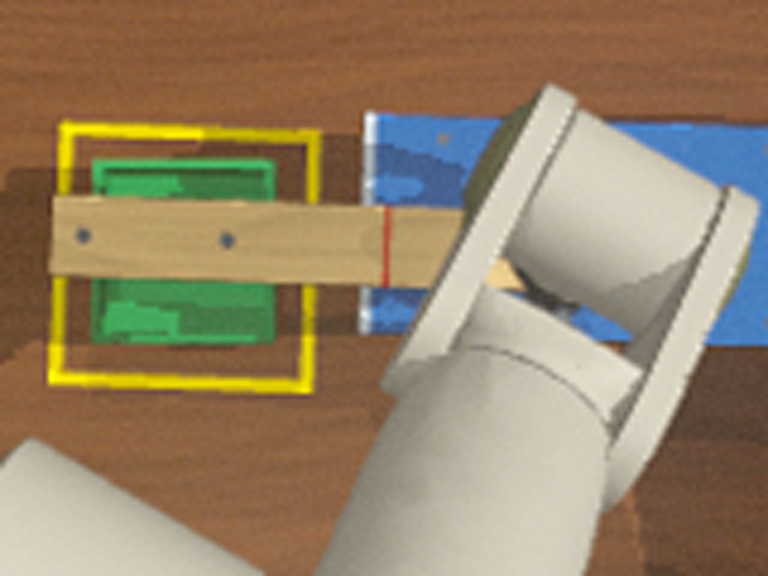

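View pics/s7.png

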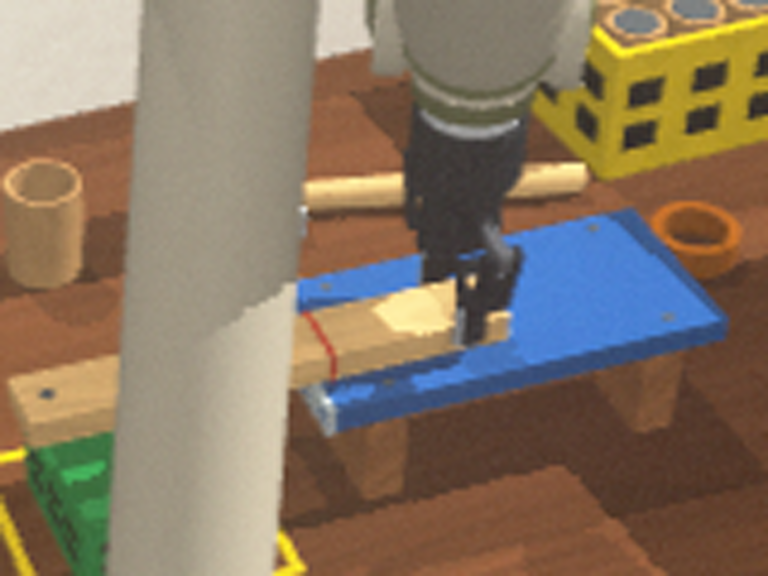

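The saw line is at y≈−62.8 and the edge at −47.5, so about 15 mm remain. The plank is flat and square, and the tray has not moved.

>>> carry_out(targets=[[[1,0.2,3,0,0,0,0],[1,0.4,8,0,0,0,0],[1,0.6,12,0,0,0,0],[1,0.8,14,0,0,0,0],[1,0.8,15,0,0,0,0],[1,0.8,15,0,0,0,0],[1,0.8,15,0,0,0,0],[1,0.8,15,0,0,0,0],[1,0.8,15,0,0,0,0]]], squeeze=40)

```text
time_s: 12.03
position: [0.4956, -0.1448, 0.1265]
tool_rot: [[-0.048, 0.001, 0.999], [-0.999, -0.001, -0.048], [0.001, -1.0, 0.001]]
ft_force: [-0.6, -2.4, 6.7]
grip_width: 0.049
```

```bash
python3 - <<'E'
from h import *
d=get_image("top"); saw(d);o=env.observe(); print(o["position"],o["ft_force"],o["wrist_torque"],o["grip_width"],abs(o["qvel"]).max())
# outer end of plank
im=d["img"].astype(float); 
for v in (213,217,221): 
    s=im[v,255:285,0]; i=np.argmax(np.diff(s)); print(v,255+i+.5,ray(d,255+i+.5,v,.122)[:2]*1000)
# strip outer boundary (50% crossing) at free rows
for v in (197,200,204,206):
    s=im[v,328:340,2]; b=np.median(s[:4]); k=np.nonzero(s>(b+225)/2)[0][0]; u=328+k-1+((b+225)/2-s[k-1])/(s[k]-s[k-1]); print("edge",v,round(u,2),ray(d,u,v,.1)[:2]*1000)
green(d)
save(d,"t8",(260,170,420,290),4.8);s=get_image("side"); save(s,"s8",(280,130,440,250),4.8)
E
```

```text
saw px 334.98406593406594 221.0 228.0 xy [488.92696777 -47.54233229] slope -0.07277253502544334
[ 0.49560588 -0.14490873  0.12647958] [ 0.86508296 -2.46185611  6.44779984] [-0.25558791  0.15040605  0.02065303] 0.04887351004989533 0.06481994076704692
213 265.5 [527.61987115 160.8725552 ]
217 265.5 [515.54457685 160.90797038]
221 265.5 [503.49883794 160.94329888]
edge 197 335.48 [574.83222957 -51.96388103]
edge 200 335.61 [565.51712644 -52.12823463]
edge 204 335.59 [553.13521465 -51.76379641]
edge 206 335.28 [546.97379961 -50.65889579]
green [151 248] [208 302] [347.3 439.2] [126.3 135.5] 35.8 xy range [263.04837 348.90485] [428.14825 527.07404]
green [279 228] [316 241] [463.3  68.9] [116.8  40.8] 88.9 xy range [442.31378   10.333255] [484.86523 127.19364]
green [279 203] [316 211] [550.3  67.8] [117.6  25.5] 88.9 xy range [536.40424    8.760261] [564.1706   126.502525]
green [82 95] [177 157] [827.2 611.7] [308.7 205.7] 89.7 xy range [723.57733 457.31845] [929.5194 766.1292]
```

View pics/t8.png

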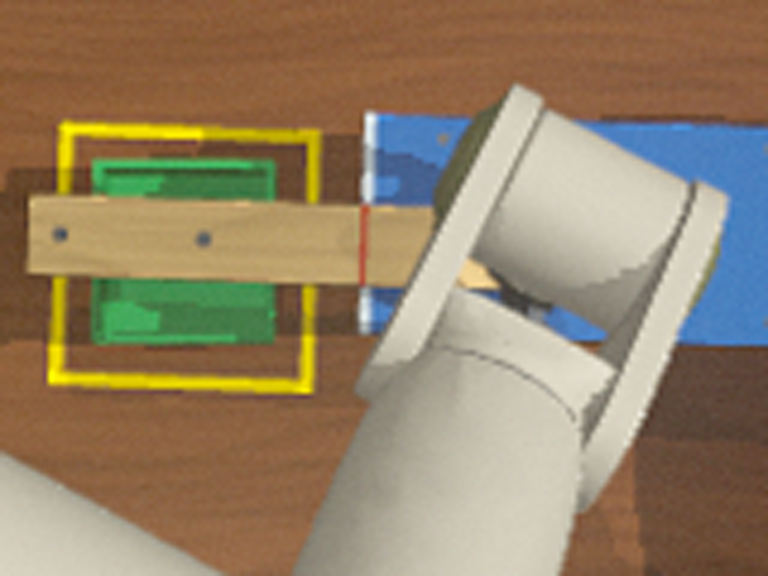

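View pics/s8.png

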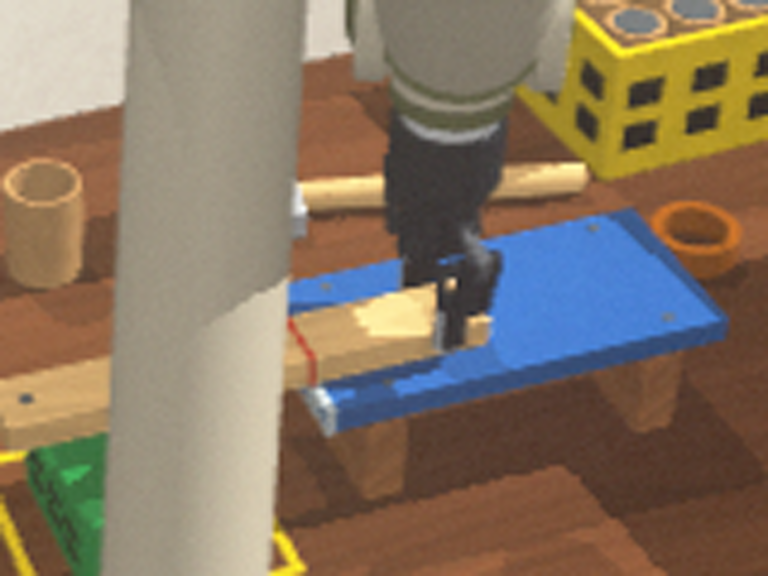

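The top view shows the red line over the aluminium strip at crop x≈364, and the side view shows it meeting the strip at the plank's underside, with the plank flat. Line and edge agree within about 1.5 mm by two measures. I'm handing in.

```bash
python3 - <<'E'
from h import *
print(env.close_job()); o=env.observe(); print(o["time_s"],o["position"],o["ft_force"],o["grip_width"])
E
```

```text
the job is handed in; nothing more can be done
None
the job is handed in; nothing more can be done
```

I pushed the rightmost green tray into the yellow square. I then gripped the plank by its tail and slid it outward about 175 mm until the saw line reached the stand's edge. The job was handed in at about 12 s with the plank still held; no verdict is reported.

What the last checks showed:
- **Tray:** its centre was about 2 mm from the square's centre right after the push. Later pictures showed it had not moved.
- **Saw line:** it lay within about 1.5 mm of the edge. Measuring the line directly put it at the edge to within about 0.5 mm. Working back from the plank's outer end put it about 1 mm short.
- **Edge readings:** the last readings of the strip varied by 1 to 1.5 mm because of the arm's shadow, so I relied on the earlier, clear ones.
- **Plank:** it looked flat and square in the pictures. The grip is set to 40 N at a 49 mm opening, with about 6.5 N pressing it onto the stand.
- **Bystanders:** nothing was seen to move. I judged this from the pictures and did not measure each one.

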